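# Leak-check the lid seam of a sample case with a hand sniffer

## Task

Take the orange-handled leak sniffer out of its forked stand and, holding it upright, run its tip slowly (2 to 3 cm a second) along the blue part of the case's lid seam: start at the green dot, go round the corner, finish at the red dot, staying over the blue line a few millimetres above it and never pressing on the case. Then hang the sniffer back upright in its stand by its collar and let go. Leave everything else on the bench where it is.

Things in the scene. Friction and masses are not known exactly. Their poses are not given: they have to be found in the camera images.
- sniffer: The cordless leak sniffer, loose, about 150 g, a straight upright round wand 173 mm long; its origin is the lower end of its steel tip (same point as tip), its z axis runs up along the wand to the handle.
- handle (a point): Centre of the sniffer's orange cylindrical handle (24 mm diameter, 70 mm high, black band near the top; grasp it here from above, at any yaw): on the wand's axis, 138 mm above the tip end and 35 mm below the handle's top. Below the handle sits a black collar, 36 mm diameter, 8 mm thick, its underside 95 mm above the tip end; below that a steel shaft, 12 mm diameter, tapering over the last 20 mm to a 6 mm tip. z is up along the wand.
- tip (a point): Lower end of the sniffer's steel tip, on the wand's axis; z is up along the wand.
- stand: Fixed stand: dark base plate 110 x 90 x 10 mm, grey column 18 x 64 mm at the back (its face 30 mm behind the fork's point), and two level blue prongs (64 mm long, 20 mm wide, 12 mm thick) with a 24 mm wide slot between them. Origin on the bench below the fork's point; the slot runs along its x axis and is open towards -x, z up.
- fork (a point): Middle of the stand's slot at the height of the prongs' upper faces, 130 mm above the bench; x along the slot (the column is at +x, the open end at -x, 32 mm away). The sniffer hangs with its collar on the prongs and its axis near this point; it can be lifted straight out and lowered straight back.
- case: Fixed white sample case, 120 (its x) x 150 (its y) x 55 mm high, with an aluminium lid set flush in its flat top, and a small brass valve 16 mm high in the middle of the lid. Origin at the centre of its underside, z up. The 7 mm wide joint round the lid is flush with the top: its blue part is an L to be checked, the rest is black.
- seam_start (a point): Start of the blue seam, on its centre line at the height of the case's top (55 mm above the bench); a green dot lies 9.5 mm outside it. Axes as the case's.
- seam_corner (a point): Corner of the blue L, on the centre line, at the top of the case. Axes as the case's: the start lies 120 mm from here along +y, the end 90 mm along +x; both runs are straight.
- seam_end (a point): End of the blue seam, on its centre line at the top of the case; a red dot lies 9.5 mm outside it. Axes as the case's.
- flask: Bystander: conical glass flask with a blue filling, 64 mm diameter, 104 mm high; origin under its centre.
- beaker: Bystander: glass beaker, 54 mm diameter, 70 mm high; origin under its centre.
- amber_bottle: Bystander: amber bottle with a white cap, 60 mm diameter, 120 mm high; origin under its centre.
- jar: Bystander: white jar with a red cap, 64 mm diameter, 75 mm high; origin under its centre.
- petri_dish: Bystander: closed glass dish, 80 mm diameter, 15 mm high; origin under its centre.
- tip_box: Bystander: green box, 90 x 120 x 50 mm; origin under its centre.
Things that resemble listed ones, but are neither listed nor needed, are in the scene too. There is more than one size of the sniffer; the job needs the middle-sized.

How it is judged:
By the outcome, as a careful person would: the job done as asked, in the order asked, and still so for the second after the job is handed in, with the robot touching nothing.
It also fails if it takes over 64 s, if anything falls off the work surface, if the arm or the gripper's body presses on something with over 40 N, if the wrist force passes 120 N, or if a joint passes its speed limit or range.

## Robot

A 6-joint arm with a two-finger parallel gripper is mounted at the origin on the work surface. World frame = base frame: x ahead of the robot, y to its left, z up, the work surface at z = 0. Lengths are in m, angles in rad, forces in N, time in s.
With the tool pointing down it reaches from about 0.3 to 0.875 m from the base axis. Payload 6.4 kg.
Tool frame: the origin (TCP) lies midway between the tips of the shut fingers; the grasp point (between the pads) lies 19 mm behind it; x points along the fingers, y is the direction in which the jaws open and shut, and the axes are right-handed (so a half turn about x gives the same grasp; the last joint's range is limited). The gripper opens to 85 mm and grips with 20 to 120 N. Pads are 22 mm wide; open, the fingers measure 114 mm over their backs; the gripper's body (76 mm by 85 mm) begins 54 mm behind the grasp point. The pads swing forward as they close: fully open they stand 13 mm farther back than shut.
Start: joints at [-1.522, 0.181, 1.607, -0, 1.354, -0.206], TCP at [0.145, -0.556, 0.231] pointing down, gripper open.
Joint ranges: [-2.99, 2.99], [-0.89, 2.07], [0.3, 2.58], [-1.14, 4.28], [0, 2.63], [-3.12, 3.12]. Speed limits (rad/s): [2.57, 2.57, 3.01, 3.14, 3.14, 3.14].

## Interface

Orientations are given as a unit quaternion [w, x, y, z].
In Python, from bench import ctrl gives the robot as it stands.
- The arm moves only by the tool step_arm, never from a script. Its argument "motion" is a list of rows, each a list of 7 numbers: the shift along the tool's x, y, z in mm, then the turn, a rotation vector about the tool's x, y, z in degrees, then the closure in counts, from 0 (fully open) to 255 (shut). In form: [[tx, ty, tz, rx, ry, rz, hand], ...]. A call has 1 to 10 rows; each row is the pose to reach, as a shift and turn from the pose commanded when the call began, along the tool's axes at that moment; what a row does not reach only later rows make up. A row lasts 1/8 s, in which the tool goes at most 62.5 mm and 10.7 degrees, less where a joint would pass 70% of its speed; a pose out of reach is approached as far as the arm can. A call with a gripper value outside its range is refused whole. The fingers move at their own pace and stop on an object; the grip force is fixed at half the most. Time passes only in rows, so rows that repeat a pose let the fingers close. It gives the time, the measured TCP pose, the force and the opening at its end, in the units of the state.
- ctrl.get_obs(): the state, without advancing time (a new reading comes with each control period).
- ctrl.camera(name): name is "scene" or "top"; returns (picture, depth): 400x640x3 uint8, red, green, blue; 400x640 float32, m along the optical axis (not along the pixel's ray), 0 where there is no reading.
- ctrl.camera_info(name): a dict with "fx", "fy", "cx", "cy" (pixels), "T" (4x4, takes a point from camera to world coordinates). Camera axes: x right, y down, z forward; pixel columns grow to the right and rows downward; lengths in m; the calibration is good to about 2 mm. A picture is of the moment at which its call begins. camera_info takes no time and is no camera call.
- ctrl.hand_in(): hands the job in, once; it reports no verdict.
The state is a dict: "time_s": time; "q": joint angles; "dq": joint speeds; "joint_efforts": joint torques, N m; "eef_pos": TCP position; "eef_rot": TCP orientation; "wrist_force": force on the tool from outside, world axes, zero at the start; "torque": the same for the moment, N m; "opening": opening from 0.0 (shut) to 1.0 (fully open).
Only numpy, scipy, OpenCV 4.12 (cv2) and the standard library are available. Lean on these libraries where they do the work, as an engineer would, in place of code of your own. Each camera call takes 0.05 s, during which the arm holds its last target. There are 200 camera calls.

## Working session

There is one attempt and no reset: what is moved stays moved. The work goes in short steps, Python scripts to look and compute and a tool call to move; the robot and the scene stay as the last step left them, time stands still between calls to the robot, and variables do not carry over. Pictures are saved under pics/ and viewed, about 8 in all and at most 12, crops included, and the job is handed in when it is done.

Besides the shell and the picture viewer there is one more tool, called by a JSON object that holds its "name" and its "arguments". step_arm: Moves the arm, as the interface text tells. Its arguments: {"type":"object","properties":{"motion":{"type":"array","items":{"type":"array","items":{"type":"number"}}}},"required":["motion"]}

```bash
mkdir -p pics; python3 - <<'E'
from bench import ctrl
import cv2,numpy as np
np.set_printoptions(precision=4,suppress=True)
for n in("scene","top"):
    p,d=ctrl.camera(n); cv2.imwrite(f"pics/{n}0.png",p[...,::-1]); np.savez(f"{n}0.npz",p=p,d=d)
    i=ctrl.camera_info(n); print(n,i["fx"],i["fy"],i["cx"],i["cy"]);print(i["T"])
o=ctrl.get_obs();print(o)
E
```

```text
scene 394.0846878292421 394.0846878292421 318.7134705045217 202.3176196706897
[[-0.6675  0.5143 -0.5384  1.1013]
 [ 0.7445  0.4507 -0.4925  0.3706]
 [-0.0106 -0.7296 -0.6838  0.7654]
 [ 0.      0.      0.      1.    ]]
top 462.68059282367415 462.68059282367415 318.4146997331802 200.9629188311809
[[ 0.0252 -0.9887  0.1481  0.4252]
 [-0.9997 -0.0255 -0.0002 -0.1093]
 [ 0.004  -0.148  -0.989   1.339 ]
 [ 0.      0.      0.      1.    ]]
{'time_s': 0.1, 'q': array([-1.5223,  0.1815,  1.6079,  0.    ,  1.3538, -0.2063]), 'dq': array([ 0.0014,  0.0001, -0.0013, -0.0003,  0.0007, -0.    ]), 'joint_efforts': array([  0.0001, -44.5879, -35.2238,  -0.0003,   0.0042,  -0.    ]), 'eef_pos': array([ 0.1449, -0.5559,  0.2305]), 'eef_rot': array([ 0.0893,  0.7014,  0.0904, -0.7013]), 'wrist_force': array([ 0.7206, -0.2468, -0.448 ]), 'torque': array([ 0.0004, -0.0144, -0.0109]), 'opening': 1.0021313441804107}
```

View pics/scene0.png

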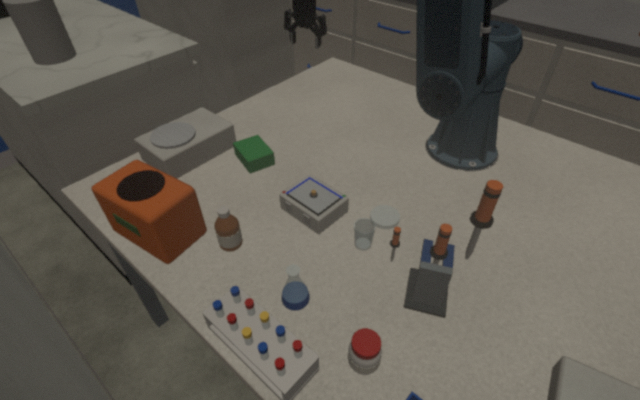

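View pics/top0.png

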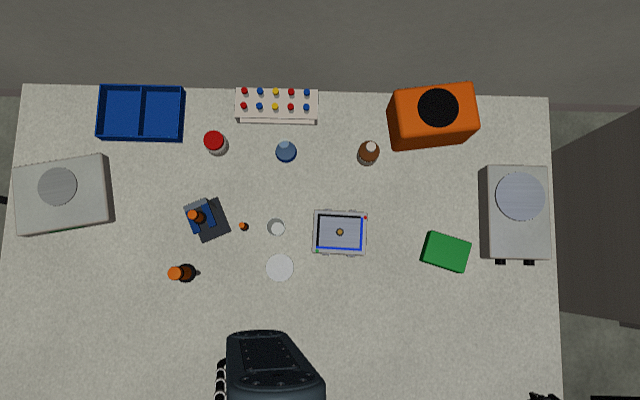

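The top view shows the stand with its sniffer near (203,218), the large loose sniffer at (180,272) and the small one at (243,227). The case is at (340,232), with a blue L along its bottom and right sides, green dot lower left and red dot upper right. I'll measure these by colour next.

```bash
cat > h.py <<'E'
import numpy as np,cv2
from bench import ctrl
np.set_printoptions(precision=4,suppress=True)
def ray(n,uv):
    i=ctrl.camera_info(n);T=i["T"];uv=np.atleast_2d(uv).astype(float)
    d=np.c_[(uv[:,0]-i["cx"])/i["fx"],(uv[:,1]-i["cy"])/i["fy"],np.ones(len(uv))]@T[:3,:3].T
    return T[:3,3],d
def plane(n,uv,z):
    o,d=ray(n,uv);return o+d*((z-o[2])/d[:,2])[:,None]
def pts(n,d):
    v,u=np.mgrid[:400,:640];o,r=ray(n,np.c_[u.ravel(),v.ravel()])
    return (o+r*d.reshape(-1,1)).reshape(400,640,3)
def masks(p):
    h=cv2.cvtColor(p,cv2.COLOR_RGB2HSV).astype(int);H,S,V=h[...,0],h[...,1],h[...,2]
    return dict(orange=(H>3)&(H<18)&(S>150)&(V>80),blue=(H>105)&(H<130)&(S>110)&(V>60),green=(H>40)&(H<85)&(S>80)&(V>50),red=((H<4)|(H>174))&(S>120)&(V>60))
E
python3 - <<'E'
from h import *
o=[]
for n,boxes in(("top",((175,190,240,250),(305,200,375,262))),("scene",((395,210,470,320),(270,165,360,240)))):
    z=np.load(f"{n}0.npz");p,d=z["p"],z["d"];P=pts(n,d);m=masks(p)
    for b in boxes:
        c=p[b[1]:b[3],b[0]:b[2]];o.append(cv2.resize(c,(400,300),interpolation=cv2.INTER_NEAREST))
        for k,M in m.items():
            Q=np.zeros_like(M);Q[b[1]:b[3],b[0]:b[2]]=M[b[1]:b[3],b[0]:b[2]]
            nn,L,st,ce=cv2.connectedComponentsWithStats(Q.astype(np.uint8))
            for i in range(1,nn):
                if st[i,4]>=4: print(n,k,st[i],ce[i],"med3d",np.median(P[L==i],0),"zmax",P[L==i][:,2].max())
cv2.imwrite("pics/c1.png",np.vstack([np.hstack(o[:2]),np.hstack(o[2:])])[...,::-1])
E
```

```text
top orange [188 210   9  10  71] [192.0141 214.1408] med3d [0.5538 0.2008 0.2078] zmax 1.3389709372782779
top orange [196 218   5   3   9] [198.1111 219.4444] med3d [0.5449 0.1945 0.1597] zmax 0.18073269241108614
top blue [201 203  15  25 171] [208.1228 214.8421] med3d [0.5616 0.1788 0.1308] zmax 1.3389709372782779
top blue [185 210   4   6   9] [186.3333 212.2222] med3d [0.5675 0.2375 0.1304] zmax 0.13407322459053295
top blue [187 217  13  17  96] [193.8021 226.3021] med3d [0.5303 0.2148 0.1308] zmax 1.3389709372782779
top blue [316 217  47  34 193] [347.0311 241.7098] med3d [ 0.4896 -0.2137  0.0564] zmax 0.06356242070257578
top green [315 249   4   4  11] [316.6364 250.4545] med3d [ 0.4802 -0.109   0.0552] zmax 0.06182628203199414
top red [364 216   3   3   9] [365. 217.] med3d [ 0.5754 -0.2406  0.0564] zmax 0.0591467633259537
scene orange [441 225  10   7  56] [445.875  227.9821] med3d [0.5554 0.2014 0.2086] zmax 0.21068084885920724
scene orange [395 228   5   4  12] [397.0833 229.1667] med3d [0.5397 0.0939 0.1164] zmax 0.11838190375267854
```

View pics/c1.png

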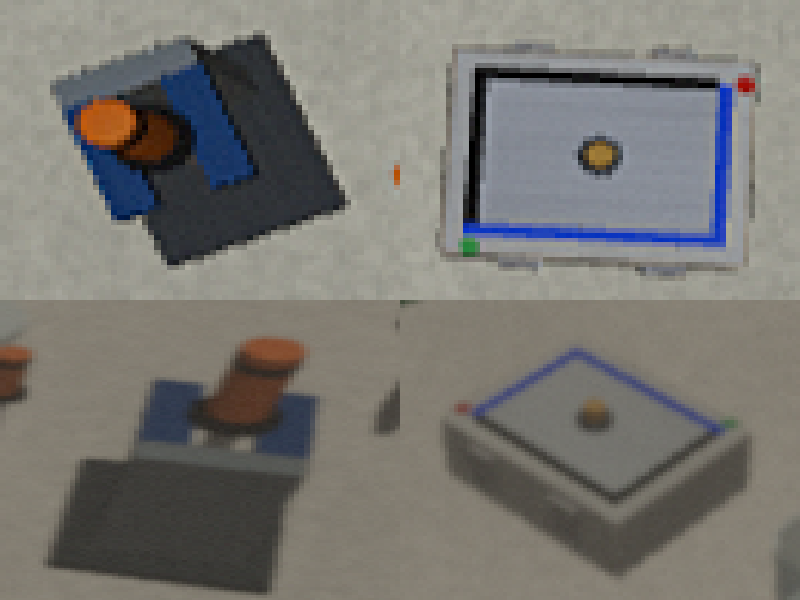

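Top crops: handle top at (192,214), slot opening toward lower right. The case's blue L corner is at lower right, green dot lower left and red upper right. Next I'll fit the seam lines, the handle axis and the fork geometry.

```bash
python3 - <<'E'
from h import *
from scipy.spatial.transform import Rotation as R
def fit(q):
    vx,vy,x,y=cv2.fitLine(q.astype(np.float32),cv2.DIST_HUBER,0,.01,.01).ravel();return np.array([x,y]),np.array([vx,vy])
def inter(a,b):
    t=np.linalg.solve(np.c_[a[1],-b[1]],b[0]-a[0]);return a[0]+a[1]*t[0]
for n,b in(("top",(305,200,375,262)),("scene",(270,165,360,240))):
    p=np.load(f"{n}0.npz")["p"].astype(int);ex=np.clip(p[...,2]-(p[...,0]+p[...,1])/2-25,0,None)  # blueness as weight
    m=np.zeros(ex.shape,bool);m[b[1]:b[3],b[0]:b[2]]=True
    v,u=np.nonzero(m&(ex>5));w=ex[v,u];X=plane(n,np.c_[u,v],.055)[:,:2]
    # split: leg A (along y) low x ; leg B (along x) low y
    c=np.array([X[:,0].min(),X[:,1].min()])
    for it in range(3):
        r=X-c;A=(abs(r[:,0])<.012)&(r[:,1]>.02)&(r[:,1]<.115) if it==0 else (abs((r@nA))<.009)&(r[:,1]>.015)
        B=(abs(r[:,1])<.012)&(r[:,0]>.02)&(r[:,0]<.085) if it==0 else (abs((r@nB))<.009)&(r[:,0]>.015)
        rep=lambda s:np.repeat(X[s],np.maximum(1,(w[s]/5).astype(int)),0)
        fa,fb=fit(rep(A)),fit(rep(B));c=inter(fa,fb)
        nA=np.array([-fa[1][1],fa[1][0]]);nB=np.array([-fb[1][1],fb[1][0]])
    ya=np.degrees(np.arctan(-fa[1][0]/fa[1][1]));yb=np.degrees(np.arctan(fb[1][1]/fb[1][0]))
    print(n,"corner",c,"yaw",ya,yb,A.sum(),B.sum(),"len",((X-c)@fa[1])[A].min(),((X-c)@fa[1])[A].max(),((X-c)@fb[1])[B].max(),((X-c)@fb[1])[B].min())
print("dots top g",plane("top",[[316.64,250.45],[365,217]],.055))
# handle top from both views by ray at z=.208
print("handle",plane("top",[192.0,214.14],.208),plane("scene",[445.9,227.98],.208))
# big/small sniffer
for n in("top","scene"):
    z=np.load(n+"0.npz");P=pts(n,z["d"]);M=masks(z["p"])["orange"]
    q=P[M&(P[...,0]<.7)&(P[...,0]>.3)&(P[...,1]>0)&(z["d"]>0)]
    for k,s in(("big",(q[:,0]<.5)&(q[:,1]>.15)),("small",(q[:,1]<.15)),("mid",(q[:,0]>.5)&(q[:,1]>.15))):
        h=q[s];t=h[h[:,2]>h[:,2].max()-.008] if len(h) else h
        print(n,k,len(h),t.mean(0) if len(t) else "",len(t))
# prongs
z=np.load("top0.npz");P=pts("top",z["d"])[195:245,180:235].reshape(-1,3)
M=masks(z["p"])["blue"][195:245,180:235].ravel()
q=P[M&(abs(P[:,2]-.13)<.006)][:,:2].astype(np.float32)
print("prong rect",cv2.minAreaRect(q*1000),len(q))
g=pts("top",z["d"])[195:245,180:235].reshape(-1,3);s=abs(g[:,2]-.13)<.005
print("all .13 rect",cv2.minAreaRect((g[s][:,:2]*1000).astype(np.float32)),"heights",np.histogram(g[:,2],np.arange(.0,.24,.01))[0])
# bench-level obstacles
o=ctrl.get_obs();r=R.from_quat(np.r_[o["eef_rot"][1:],o["eef_rot"][0]]);print(r.as_matrix())
E
```

```text
top corner [ 0.4857 -0.2281] yaw -1.8368199 -1.6043509 142 80 len 0.013981345011788413 0.12235948050756955 0.08972617753720594 0.01690041867169004
scene corner [ 0.4831 -0.2299] yaw -1.9300927 -1.3305466 52 32 len 0.015701300015670237 0.11986481962930674 0.087945282863836 0.01601130194841663
dots top g [[ 0.4792 -0.1081  0.055 ]
 [ 0.5755 -0.2407  0.055 ]]
handle [[0.5538 0.2004 0.208 ]] [[0.5548 0.2016 0.208 ]]
top big 155 [0.4117 0.2246 0.2405] 103
top small 27 [0.5393 0.0931 0.1171] 21
top mid 79 [0.5546 0.2006 0.2084] 65
scene big 104 [0.413  0.2259 0.2389] 102
scene small 12 [0.5403 0.094  0.1167] 12
scene mid 59 [0.5552 0.2017 0.2084] 56
prong rect ((553.67041015625, 199.74363708496094), (63.336570739746094, 63.28689956665039), 24.67445182800293) 259
all .13 rect ((561.8967895507812, 202.63455200195312), (80.92959594726562, 64.90129089355469), 24.67443084716797) heights [1076  385    8    7    5    6    8   10   10   10    5   12  199  329
   20   11   10    8    9   13   57   21    0]
[[-0.0001  0.252  -0.9677]
 [ 0.0016 -0.9677 -0.252 ]
 [-1.     -0.0015 -0.0003]]
```

{"name": "step_arm", "arguments": {"motion": [[-60, 0, 0, 0, 0, 0, 0], [-89, -40, -37, 2, 0, 0, 0], [-89, -85, -79, 5, 0, 0, 0], [-89, -130, -121, 8, 0, 0, 0], [-89, -175, -163, 10, 0, 0, 0], [-89, -220, -205, 12, 0, 0, 0], [-89, -265, -247, 14, 0, 0, 0], [-89, -310, -289, 16.4, 0, 0, 0], [-89, -355, -331, 16.4, 0, 0, 0], [-89, -390, -364, 16.4, 0, 0, 0]]}}

```text
time_s: 1.35
eef_pos: [0.3994, -0.085, 0.3202]
eef_rot: [-0.011, 0.707, -0.011, -0.707]
wrist_force: [0.7, -0.2, -0.5]
opening: 0.997
```

{"name": "step_arm", "arguments": {"motion": [[0, -40, -20, 0, 0, 0, 0], [0, -85, -42, 0, 0, 0, 0], [0, -130, -65, 0, 0, 0, 0], [0, -175, -87, 0, 0, 0, 0], [0, -220, -110, 0, 0, 0, 0], [0, -255, -128, 0, 0, 0, 0], [0, -280, -140, 0, 0, 0, 0], [0, -292.5, -146.4, 0, 0, 0, 0], [0, -292.5, -146.4, 0, 0, 0, 0], [0, -292.5, -146.4, 0, 0, 0, 0]]}}

```text
time_s: 2.6
eef_pos: [0.5541, 0.1996, 0.3202]
eef_rot: [0.011, -0.707, 0.012, 0.707]
wrist_force: [-0.3, -0.5, 0.1]
opening: 0.994
```

{"name": "step_arm", "arguments": {"motion": [[20, -1.4, 0, 0, 0, 0, 0], [50, -1.4, 0, 0, 0, 0, 0], [80, -1.4, 0, 0, 0, 0, 0], [110, -1.4, 0, 0, 0, 0, 0], [135, -1.4, 0, 0, 0, 0, 0], [152, -1.4, 0, 0, 0, 0, 0], [162, -1.4, 0, 0, 0, 0, 0], [166, -1.4, 0, 0, 0, 0, 0], [166, -1.4, 0, 0, 0, 0, 0], [166, -1.4, 0, 0, 0, 0, 0]]}}

```text
time_s: 3.85
eef_pos: [0.555, 0.202, 0.1552]
eef_rot: [-0.011, 0.708, -0.011, -0.707]
wrist_force: [-0.6, 0.7, 0.3]
opening: 1.0
```

```bash
python3 - <<'E'
from h import *
p,d=ctrl.camera("scene");c=p[150:330,350:530];cv2.imwrite("pics/g1.png",cv2.resize(c,(600,600),interpolation=cv2.INTER_CUBIC)[...,::-1])
o=ctrl.get_obs();print(o["eef_pos"],o["eef_rot"],o["q"],o["wrist_force"])
E
```

```text
[0.555  0.202  0.1551] [-0.0112  0.7075 -0.011  -0.7065] [0.1482 0.2909 1.6353 0.     1.214  1.7504] [-0.5868 -0.565  -0.2756]
```

View pics/g1.png

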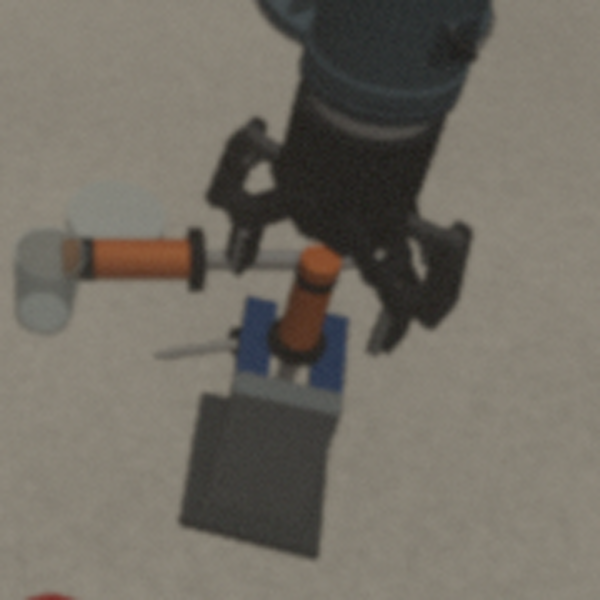

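Before I grasp: the scene crop shows the jaws straddling the right handle at crop (320,265). However, the large loose look-alike, and apparently the small one, are now lying on the bench. Both were upright on their tips at the start. My path was 8 cm above the large one with no force reading, so I'll check when and how that happened before going on.

```bash
python3 - <<'E'
from h import *
p,d=ctrl.camera("top");np.savez("top1.npz",p=p,d=d)
a=np.load("top0.npz")["p"];b=(150,180,300,300)
f=lambda p:cv2.resize(p[b[1]:b[3],b[0]:b[2]],(750,600)[0:2] if 0 else (600,480),interpolation=cv2.INTER_CUBIC)
cv2.imwrite("pics/t1.png",cv2.resize(p[170:300,140:320],(792,572),interpolation=cv2.INTER_CUBIC)[...,::-1])
P=pts("top",d);m=masks(p)["orange"]
n,L,st,ce=cv2.connectedComponentsWithStats(m.astype(np.uint8))
for i in range(1,n):
    if 5<st[i,4]<900: print(st[i],np.median(P[L==i],0))
E
```

```text
[359 144  20  17 192] [ 0.749  -0.2421  0.0854]
[276 240   8  10  50] [ 0.4943 -0.0032  0.032 ]
[251 244  27  23 278] [0.4634 0.0391 0.0355]
[219 249  13  16  76] [0.4587 0.1508 0.0173]
```

View pics/t1.png

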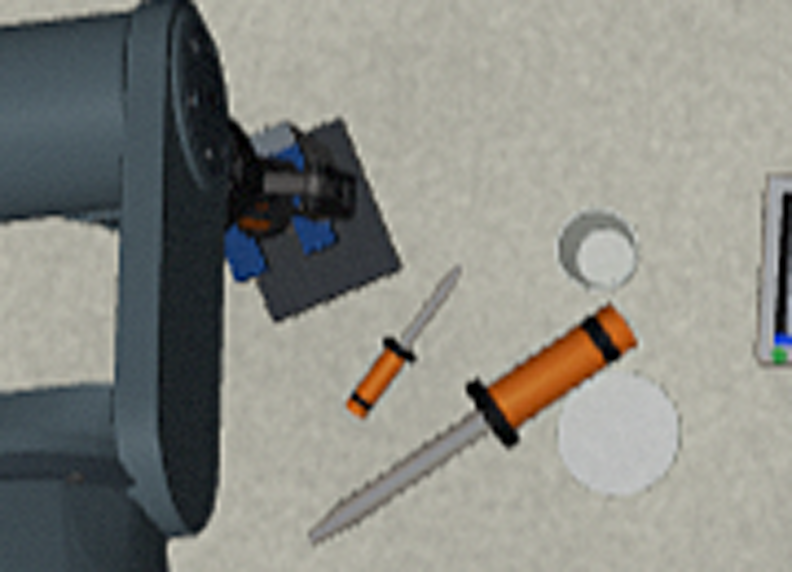

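Both look-alikes lie flat: the small one's tip is still where it stood, and the big one's handle is between beaker and dish. The beaker and dish haven't moved. I won't touch the fallen tools. Grasping now.

{"name": "step_arm", "arguments": {"motion": [[0.5, 1, 0.5, 0, 0, 0, 0], [1, 1, 0.5, 0, 0, 0, 255], [1, 1, 0.5, 0, 0, 0, 255], [1, 1, 0.5, 0, 0, 0, 255], [1, 1, 0.5, 0, 0, 0, 255], [1, 1, 0.5, 0, 0, 0, 255], [1, 1, 0.5, 0, 0, 0, 255], [1, 1, 0.5, 0, 0, 0, 255], [1, 1, 0.5, 0, 0, 0, 255], [1, 1, 0.5, 0, 0, 0, 255]]}}

```text
time_s: 5.2
eef_pos: [0.5541, 0.2009, 0.1535]
eef_rot: [-0.011, 0.707, -0.011, -0.707]
wrist_force: [0.2, -1.7, 2.2]
opening: 0.264
```

```bash
python3 - <<'E'
from h import *
o=ctrl.get_obs();print(o["eef_pos"],o["eef_rot"],o["wrist_force"],o["opening"])
P=pts("top",np.load("top1.npz")["d"]);
q=P[(abs(P[...,0]-.41)<.05)&(abs(P[...,1]-.225)<.05)&(P[...,2]>.25)];print("arm surface over big's old place z",len(q),q[:,2].min() if len(q) else"")
E
```

```text
[0.5541 0.2009 0.1535] [-0.0111  0.7072 -0.0111 -0.7069] [ 0.2438 -1.7448  2.1863] 0.26442592857345754
arm surface over big's old place z 1953 0.4628737819612524
```

Gripped (opening 0.264, about 22–24 mm). I'll lift straight out.

{"name": "step_arm", "arguments": {"motion": [[-3, 0, 0, 0, 0, 0, 255], [-10, 0, 0, 0, 0, 0, 255], [-22, 0, 0, 0, 0, 0, 255], [-38, 0, 0, 0, 0, 0, 255], [-56, 0, 0, 0, 0, 0, 255], [-74, 0, 0, 0, 0, 0, 255], [-92, 0, 0, 0, 0, 0, 255], [-104, 0, 0, 0, 0, 0, 255], [-110, 0, 0, 0, 0, 0, 255], [-110, 0, 0, 0, 0, 0, 255]]}}

```text
time_s: 6.45
eef_pos: [0.554, 0.2009, 0.2634]
eef_rot: [-0.011, 0.707, -0.011, -0.707]
wrist_force: [-0.3, 0.3, -2.2]
opening: 0.263
```

```bash
python3 - <<'E'
from h import *
o=ctrl.get_obs();print(o["eef_pos"],o["eef_rot"],o["wrist_force"],o["torque"],o["opening"])
p,d=ctrl.camera("scene");np.savez("scene2.npz",p=p,d=d);c=p[130:290,370:530];cv2.imwrite("pics/g2.png",cv2.resize(c,(600,600),interpolation=cv2.INTER_CUBIC)[...,::-1])
i=ctrl.camera_info("scene");T=np.linalg.inv(i["T"])
e=o["eef_pos"]
for h in (0,.095,.103):
    X=T[:3,:3]@(e+[0,0,-.1185+h])+T[:3,3];print("pred px",h,i["fx"]*X[0]/X[2]+i["cx"],i["fy"]*X[1]/X[2]+i["cy"])
E
```

```text
[0.554  0.2009 0.2634] [-0.0111  0.7071 -0.0111 -0.7069] [-0.2818  0.2945 -2.2391] [ 0.0022 -0.0054 -0.0401] 0.26271988959235326
pred px 0 439.288076299218 248.81106003855507
pred px 0.095 449.3689217505047 215.871988449039
pred px 0.103 450.2995067145087 212.83131047241716
```

View pics/g2.png

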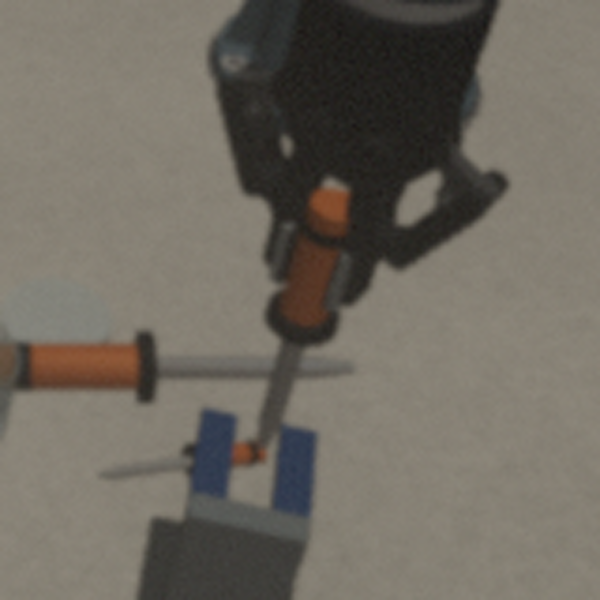

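The sniffer hangs straight, tip at crop (262,443), which is pixel (440,248). That is within 0.7 px of the prediction from the TCP. Moving above the seam start.

{"name": "step_arm", "arguments": {"motion": [[0, 9, 2, 0, 0, 0, 255], [0, 37, 7, 0, 0, 0, 255], [0, 78, 14, 0, 0, 0, 255], [0, 123, 22, 0, 0, 0, 255], [0, 168, 30, 0, 0, 0, 255], [0, 213, 38, 0, 0, 0, 255], [0, 255, 46, 0, 0, 0, 255], [0, 288, 52, 0, 0, 0, 255], [0, 306, 55, 0, 0, 0, 255], [0, 312, 56, 0, 0, 0, 255]]}}

```text
time_s: 7.75
eef_pos: [0.4878, -0.1099, 0.263]
eef_rot: [0.012, -0.707, 0.011, 0.707]
wrist_force: [-0.1, 0.9, -2.5]
opening: 0.265
```

{"name": "step_arm", "arguments": {"motion": [[4, 0, 0, 0, 0, 0, 255], [14, 0, 0, 0, 0, 0, 255], [28, 0, 0, 0, 0, 0, 255], [42, 0, 0, 0, 0, 0, 255], [56, 0, 0, 0, 0, 0, 255], [66, 0, 0, 0, 0, 0, 255], [73, 0, 0, 0, 0, 0, 255], [76, 0, 0, 0, 0, 0, 255], [76, 0, 0, 0, 0, 0, 255], [76, 0, 0, 0, 0, 0, 255]]}}

```text
time_s: 9.0
eef_pos: [0.4884, -0.1094, 0.1878]
eef_rot: [-0.011, 0.707, -0.011, -0.707]
wrist_force: [-0.2, -0.1, -2.4]
opening: 0.27
```

```bash
cat > look.py <<'E'
import sys
from h import *
o=ctrl.get_obs();e=o["eef_pos"];print(e,o["eef_rot"],o["wrist_force"],o["opening"])
p,d=ctrl.camera("scene");np.savez(sys.argv[1]+".npz",p=p,d=d);c=p[150:240,270:390]
cv2.imwrite(f"pics/{sys.argv[1]}.png",cv2.resize(c,(800,600),interpolation=cv2.INTER_CUBIC)[...,::-1])
i=ctrl.camera_info("scene");T=np.linalg.inv(i["T"])
for z in(e[2]-.1185,.055):
    X=T[:3,:3]@np.r_[e[:2],z]+T[:3,3];u=i["fx"]*X[0]/X[2]+i["cx"];v=i["fy"]*X[1]/X[2]+i["cy"];print("z",z,"px",u,v,"crop",(u-270+.5)*20/3,(v-150+.5)*20/3)
E
python3 look.py s1
```

```text
[ 0.4884 -0.1094  0.1878] [-0.011   0.7073 -0.0113 -0.7067] [-0.1684 -0.0998 -2.3994] 0.26992646999711856
z 0.06925958767647686 px 341.05328771990787 193.37210174808726 crop 477.0219181327191 292.4806783205817
z 0.055 px 340.9029592760734 197.3518988199947 crop 476.01972850715583 319.0126587999646
```

View pics/s1.png

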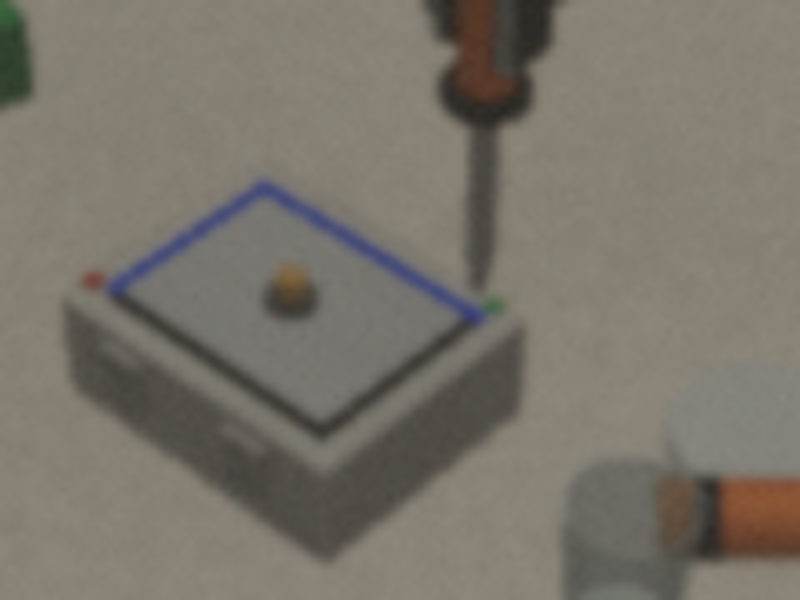

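Tip at crop (481,290), dropping vertically to about (480,317). The blue start is near (478,316), so the tip is within about 1 mm. Descending to about 4 mm above.

{"name": "step_arm", "arguments": {"motion": [[2, -0.5, 0, 0, 0, 0, 255], [5, -1, 0, 0, 0, 0, 255], [8, -1, 0, 0, 0, 0, 255], [10, -1, 0, 0, 0, 0, 255], [10, -1, 0, 0, 0, 0, 255], [10, -1, 0, 0, 0, 0, 255]]}}

```text
time_s: 9.8
eef_pos: [0.4882, -0.1082, 0.1773]
eef_rot: [-0.011, 0.707, -0.011, -0.707]
wrist_force: [-0.9, 0.4, -2.1]
opening: 0.265
```

```bash
python3 look.py s2; python3 - <<'E'
from h import *
p=np.load("s2.npz")["p"];c=p[175:210,325:360];cv2.imwrite("pics/s2b.png",cv2.resize(c,(560,560),interpolation=cv2.INTER_CUBIC)[...,::-1])
E
```

```text
[ 0.4882 -0.1082  0.1773] [-0.0111  0.707  -0.0111 -0.707 ] [-0.9453  0.4303 -2.0503] 0.2654334600876957
z 0.058822160751234503 px 341.3267479559984 196.44055255074318 crop 478.84498637332285 312.9370170049545
z 0.055 px 341.2857571010969 197.50012728911366 crop 478.5717140073128 320.0008485940911
```

View pics/s2b.png

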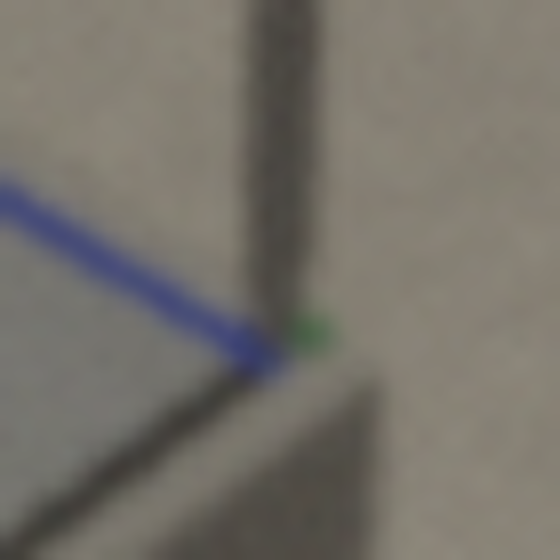

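Tip end at crop (280,335); blue start centre at about (268,360). Taking both cameras together, the tip is about 1 mm too far outward. I'll trim +0.8 mm in x and 0.5 mm down during the run, at 25 mm/s.

{"name": "step_arm", "arguments": {"motion": [[0.5, 1, -0.8, 0, 0, 0, 255], [0.5, 3, -0.8, 0, 0, 0, 255], [0.5, 6, -0.8, 0, 0, 0, 255], [0.5, 9, -0.8, 0, 0, 0, 255], [0.5, 12, -0.8, 0, 0, 0, 255], [0.5, 15, -0.8, 0, 0, 0, 255], [0.5, 18, -0.8, 0, 0, 0, 255], [0.5, 21, -0.8, 0, 0, 0, 255], [0.5, 24, -0.8, 0, 0, 0, 255], [0.5, 27, -0.8, 0, 0, 0, 255]]}}

```text
time_s: 11.1
eef_pos: [0.4881, -0.1354, 0.1768]
eef_rot: [-0.011, 0.707, -0.011, -0.707]
wrist_force: [0.2, 0.1, -2.2]
opening: 0.262
```

{"name": "step_arm", "arguments": {"motion": [[0, 3, 0, 0, 0, 0, 255], [0, 6, 0, 0, 0, 0, 255], [0, 9, 0, 0, 0, 0, 255], [0, 12, 0, 0, 0, 0, 255], [0, 15, 0, 0, 0, 0, 255], [0, 18, 0, 0, 0, 0, 255], [0, 21, 0, 0, 0, 0, 255], [0, 24, 0, 0, 0, 0, 255], [0, 27, 0, 0, 0, 0, 255], [0, 30, 0, 0, 0, 0, 255]]}}

```text
time_s: 12.35
eef_pos: [0.4872, -0.1654, 0.1768]
eef_rot: [-0.011, 0.707, -0.011, -0.707]
wrist_force: [0.3, -0.5, -2.6]
opening: 0.268
```

```bash
python3 look.py s3; python3 - <<'E'
from h import *
p=np.load("s3.npz")["p"];c=p[160:200,300:350];cv2.imwrite("pics/s3b.png",cv2.resize(c,(800,640),interpolation=cv2.INTER_CUBIC)[:600,...,::-1])
E
```

```text
[ 0.4872 -0.1654  0.1768] [-0.0111  0.707  -0.0111 -0.707 ] [ 0.3192 -0.5077 -2.608 ] 0.26752770785644053
z 0.05829621749918604 px 325.411522300764 187.12198158164958 crop 372.7434820050932 250.81321054433053
z 0.055 px 325.4103150138824 188.03090219655363 crop 372.73543342588255 256.8726813103575
```

View pics/s3b.png

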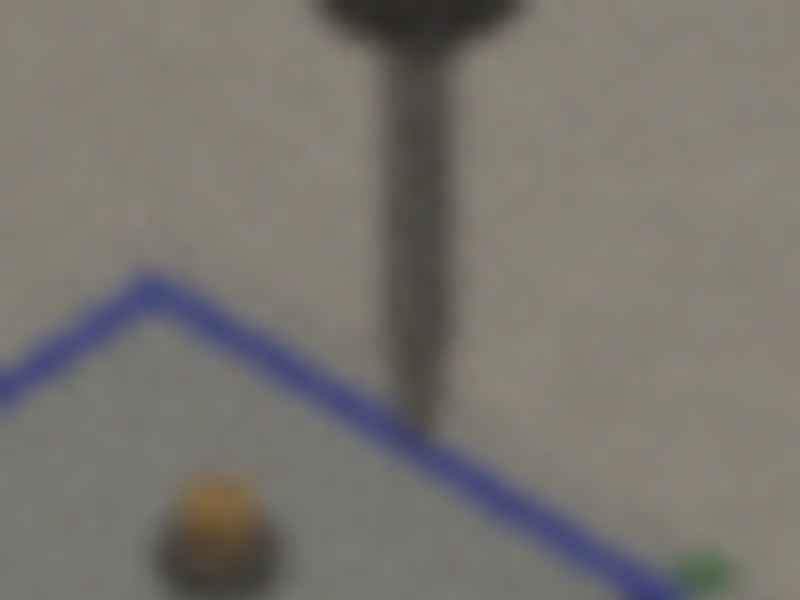

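Tip end at crop (418,440), with the blue line centre near (418,447), so it is centred within about 1 mm. Continuing to the corner.

{"name": "step_arm", "arguments": {"motion": [[0, 3, 0, 0, 0, 0, 255], [0, 6, 0, 0, 0, 0, 255], [0, 9, 0, 0, 0, 0, 255], [0, 12, 0, 0, 0, 0, 255], [0, 15, 0, 0, 0, 0, 255], [0, 18, 0, 0, 0, 0, 255], [0, 21, 0, 0, 0, 0, 255], [0, 24, 0, 0, 0, 0, 255], [0, 27, 0, 0, 0, 0, 255], [0, 30, 0, 0, 0, 0, 255]]}}

```text
time_s: 13.65
eef_pos: [0.4862, -0.1954, 0.1768]
eef_rot: [-0.011, 0.707, -0.011, -0.707]
wrist_force: [-0.2, 0.3, -1.6]
opening: 0.268
```

{"name": "step_arm", "arguments": {"motion": [[0, 3, 0, 0, 0, 0, 255], [0, 6, 0, 0, 0, 0, 255], [0, 9, 0, 0, 0, 0, 255], [0, 12, 0, 0, 0, 0, 255], [0, 15, 0, 0, 0, 0, 255], [0, 18, 0, 0, 0, 0, 255], [0, 21, 0, 0, 0, 0, 255], [0, 24, 0, 0, 0, 0, 255], [0, 27, 0, 0, 0, 0, 255], [0, 30, 0, 0, 0, 0, 255]]}}

```text
time_s: 14.9
eef_pos: [0.4853, -0.2254, 0.1768]
eef_rot: [-0.011, 0.707, -0.011, -0.707]
wrist_force: [0.1, 0.7, -1.1]
opening: 0.269
```

```bash
python3 look.py s4; python3 - <<'E'
from h import *
p=np.load("s4.npz")["p"];c=p[150:200,280:330];cv2.imwrite("pics/s4b.png",cv2.resize(c,(600,600),interpolation=cv2.INTER_CUBIC)[...,::-1])
E
```

```text
[ 0.4853 -0.2254  0.1768] [-0.0111  0.707  -0.0111 -0.707 ] [ 0.1304  0.74   -1.0534] 0.2692609845906003
z 0.05830521210918088 px 309.8014521253679 177.58548882110944 crop 268.67634750245276 187.23659214072958
z 0.055 px 309.8320323393346 178.49122883224882 crop 268.88021559556404 193.27485888165882
```

View pics/s4b.png

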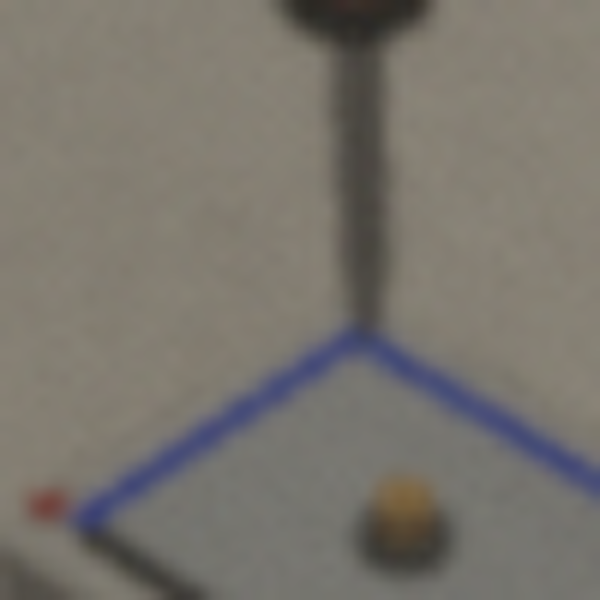

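Tip at crop (367,335) and corner apex at about (360,345), so about 2.5 mm remain before the turn.

{"name": "step_arm", "arguments": {"motion": [[0, 2.5, 0, 0, 0, 0, 255], [0, 2.5, -3, 0, 0, 0, 255], [0, 2.5, -6, 0, 0, 0, 255], [0, 2.5, -9, 0, 0, 0, 255], [0, 2.5, -12, 0, 0, 0, 255], [0, 2.5, -15, 0, 0, 0, 255], [0, 2.5, -18, 0, 0, 0, 255], [0, 2.5, -21, 0, 0, 0, 255], [0, 2.5, -24, 0, 0, 0, 255], [0, 2.5, -27, 0, 0, 0, 255]]}}

```text
time_s: 16.2
eef_pos: [0.5124, -0.2285, 0.1768]
eef_rot: [-0.011, 0.707, -0.011, -0.707]
wrist_force: [-0.0, -0.4, -1.8]
opening: 0.265
```

{"name": "step_arm", "arguments": {"motion": [[0, 0, -3, 0, 0, 0, 255], [0, 0, -6, 0, 0, 0, 255], [0, 0, -9, 0, 0, 0, 255], [0, 0, -12, 0, 0, 0, 255], [0, 0, -15, 0, 0, 0, 255], [0, 0, -18, 0, 0, 0, 255], [0, 0, -21, 0, 0, 0, 255], [0, 0, -24, 0, 0, 0, 255], [0, 0, -27, 0, 0, 0, 255], [0, 0, -30, 0, 0, 0, 255]]}}

```text
time_s: 17.45
eef_pos: [0.5424, -0.2295, 0.1768]
eef_rot: [-0.011, 0.707, -0.011, -0.707]
wrist_force: [-0.7, -0.6, -2.0]
opening: 0.262
```

```bash
python3 look.py s5; python3 - <<'E'
from h import *
p=np.load("s5.npz")["p"];c=p[160:210,270:320];cv2.imwrite("pics/s5b.png",cv2.resize(c,(600,600),interpolation=cv2.INTER_CUBIC)[...,::-1])
E
```

```text
[ 0.5424 -0.2295  0.1768] [-0.0111  0.707  -0.0111 -0.707 ] [-0.6544 -0.5995 -1.9734] 0.26241818707949155
z 0.058284897365474375 px 294.54633160823187 186.97661533489844 crop 166.97554405487912 249.84410223265627
z 0.055 px 294.60919401986496 187.8811911180323 crop 167.3946267990997 255.8746074535486
```

View pics/s5b.png

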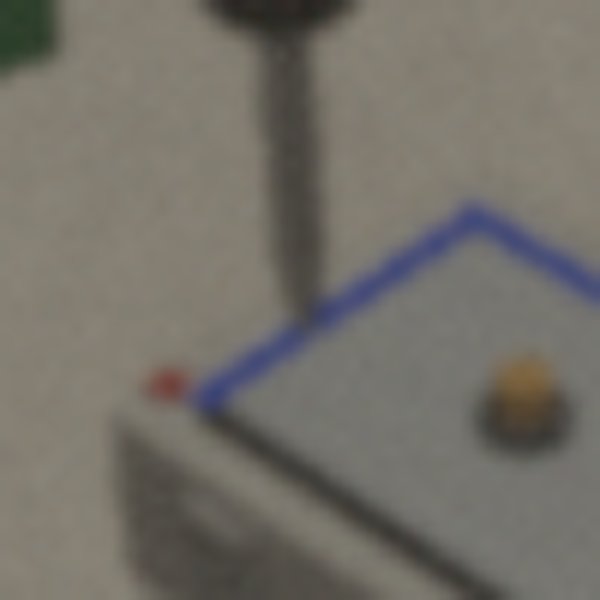

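Tip end at crop (303,322), over the blue line (centre about (303,330)), with the end at about (205,397). About 32 mm remain.

{"name": "step_arm", "arguments": {"motion": [[0, -0.2, -3, 0, 0, 0, 255], [0, -0.4, -6, 0, 0, 0, 255], [0, -0.4, -9, 0, 0, 0, 255], [0, -0.4, -12, 0, 0, 0, 255], [0, -0.4, -15, 0, 0, 0, 255], [0, -0.4, -18, 0, 0, 0, 255], [0, -0.4, -21, 0, 0, 0, 255], [0, -0.4, -24, 0, 0, 0, 255], [0, -0.4, -27, 0, 0, 0, 255], [0, -0.4, -29.5, 0, 0, 0, 255]]}}

```text
time_s: 18.75
eef_pos: [0.5719, -0.23, 0.1768]
eef_rot: [-0.011, 0.707, -0.011, -0.707]
wrist_force: [0.6, 0.2, -1.8]
opening: 0.267
```

{"name": "step_arm", "arguments": {"motion": [[0, 0, -2.5, 0, 0, 0, 255], [0, 0, -2.5, 0, 0, 0, 255], [0, 0, -2.5, 0, 0, 0, 255]]}}

```text
time_s: 19.12
eef_pos: [0.5741, -0.23, 0.1767]
eef_rot: [0.011, -0.707, 0.011, 0.707]
wrist_force: [-0.3, 0.1, -2.0]
opening: 0.266
```

```bash
python3 look.py s6; python3 - <<'E'
from h import *
p=np.load("s6.npz")["p"];c=p[160:210,260:310];cv2.imwrite("pics/s6b.png",cv2.resize(c,(600,600),interpolation=cv2.INTER_CUBIC)[...,::-1])
E
```

```text
[ 0.5741 -0.23    0.1767] [ 0.0111 -0.707   0.0111  0.7071] [-0.341   0.0557 -1.9555] 0.26648678116733576
z 0.058245399467397846 px 286.1573654159815 192.70301427023546 crop 111.04910277320982 288.02009513490304
z 0.055 px 286.2379263580456 193.5988900004574 crop 111.58617572030418 293.99260000304935
```

View pics/s6b.png

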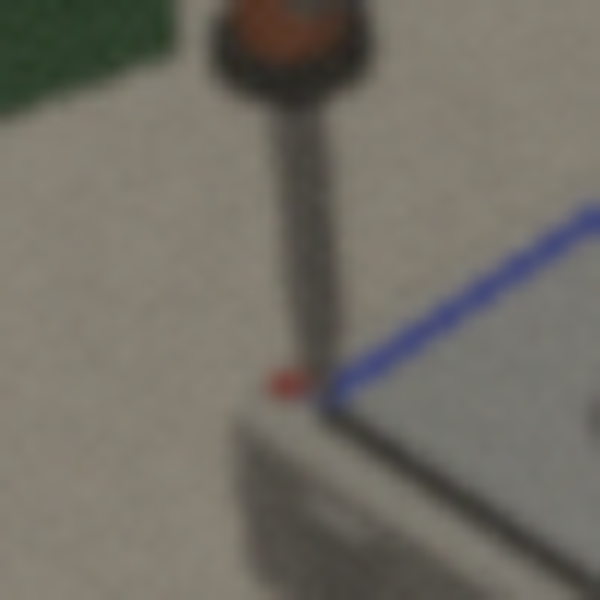

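The tip is at the seam end: crop (320,380), against the blue end at about (325,397) and the red dot beside it. That was my 12th picture, so later checks will be numeric. A last 1 mm along the seam, then up and back to the stand.

{"name": "step_arm", "arguments": {"motion": [[0, 0, -1, 0, 0, 0, 255], [0, 0, -1, 0, 0, 0, 255], [-3, 0, -1, 0, 0, 0, 255], [-12, 0, -1, 0, 0, 0, 255], [-28, 0, -1, 0, 0, 0, 255], [-45, 0, -1, 0, 0, 0, 255], [-62, 0, -1, 0, 0, 0, 255], [-76, 0, -1, 0, 0, 0, 255], [-84, 0, -1, 0, 0, 0, 255], [-87, 0, -1, 0, 0, 0, 255]]}}

```text
time_s: 20.42
eef_pos: [0.5753, -0.2301, 0.2643]
eef_rot: [-0.011, 0.707, -0.011, -0.707]
wrist_force: [0.7, 0.3, -2.6]
opening: 0.267
```

{"name": "step_arm", "arguments": {"motion": [[0, -10, 1, 0, 0, 0, 255], [0, -40, 3, 0, 0, 0, 255], [0, -85, 7, 0, 0, 0, 255], [0, -135, 11, 0, 0, 0, 255], [0, -190, 15, 0, 0, 0, 255], [0, -245, 19.5, 0, 0, 0, 255], [0, -300, 24, 0, 0, 0, 255], [0, -350, 28, 0, 0, 0, 255], [0, -390, 31, 0, 0, 0, 255], [0, -415, 33, 0, 0, 0, 255]]}}

```text
time_s: 21.68
eef_pos: [0.5539, 0.1883, 0.2629]
eef_rot: [0.01, -0.706, 0.01, 0.708]
wrist_force: [0.2, -0.3, -1.9]
opening: 0.265
```

{"name": "step_arm", "arguments": {"motion": [[0, -10, 1, 0, 0, 0, 255], [0, -15, 1.5, 0, 0, 0, 255], [0, -15, 1.5, 0, 0, 0, 255], [0, -15, 1.5, 0, 0, 0, 255], [0, -15, 1.5, 0, 0, 0, 255]]}}

```text
time_s: 22.3
eef_pos: [0.5544, 0.2, 0.2638]
eef_rot: [-0.011, 0.707, -0.012, -0.707]
wrist_force: [0.6, -0.2, -3.2]
opening: 0.262
```

```bash
python3 - <<'E'
from h import *
o=ctrl.get_obs();print(o["eef_pos"],o["eef_rot"],o["wrist_force"],o["opening"])
E
```

```text
[0.5544 0.2    0.2638] [-0.0115  0.707  -0.0115 -0.707 ] [ 0.608  -0.1728 -3.1684] 0.26201628197627025
```

{"name": "step_arm", "arguments": {"motion": [[4, -0.9, 0.3, 0, 0, 0, 255], [16, -0.9, 0.3, 0, 0, 0, 255], [34, -0.9, 0.3, 0, 0, 0, 255], [52, -0.9, 0.3, 0, 0, 0, 255], [70, -0.9, 0.3, 0, 0, 0, 255], [86, -0.9, 0.3, 0, 0, 0, 255], [97, -0.9, 0.3, 0, 0, 0, 255], [103, -0.9, 0.3, 0, 0, 0, 255], [106, -0.9, 0.3, 0, 0, 0, 255], [106, -0.9, 0.3, 0, 0, 0, 255]]}}

```text
time_s: 23.55
eef_pos: [0.5542, 0.2017, 0.1581]
eef_rot: [-0.011, 0.707, -0.011, -0.707]
wrist_force: [-0.0, -0.9, -1.6]
opening: 0.266
```

{"name": "step_arm", "arguments": {"motion": [[1.5, 0, 0, 0, 0, 0, 255], [3, 0, 0, 0, 0, 0, 255], [4, 0, 0, 0, 0, 0, 255], [4, 0, 0, 0, 0, 0, 255]]}}

```text
time_s: 24.05
eef_pos: [0.5539, 0.2017, 0.1537]
eef_rot: [0.011, -0.707, 0.011, 0.707]
wrist_force: [0.2, 0.5, -2.3]
opening: 0.267
```

```bash
python3 - <<'E'
from h import *
o=ctrl.get_obs();print(o["eef_pos"],o["eef_rot"],o["wrist_force"],o["opening"])
E
```

```text
[0.5539 0.2017 0.1537] [ 0.0111 -0.707   0.0111  0.7071] [ 0.1742  0.476  -2.257 ] 0.26678454156772363
```

The wrist still carries the weight (−2.3 N), so I'll ease down further.

{"name": "step_arm", "arguments": {"motion": [[0.4, 0, 0, 0, 0, 0, 255], [0.7, 0, 0, 0, 0, 0, 255], [1, 0, 0, 0, 0, 0, 255], [1, 0, 0, 0, 0, 0, 255]]}}

```text
time_s: 24.55
eef_pos: [0.5541, 0.2017, 0.1534]
eef_rot: [-0.011, 0.707, -0.011, -0.707]
wrist_force: [-2.6, -0.8, 6.2]
opening: 0.265
```

Contact at +6 N, so the collar is seated. Releasing.

{"name": "step_arm", "arguments": {"motion": [[0, 0, 0, 0, 0, 0, 200], [0, 0, 0, 0, 0, 0, 120], [0, 0, 0, 0, 0, 0, 60], [0, 0, 0, 0, 0, 0, 0], [0, 0, 0, 0, 0, 0, 0], [0, 0, 0, 0, 0, 0, 0], [0, 0, 0, 0, 0, 0, 0], [0, 0, 0, 0, 0, 0, 0]]}}

```text
time_s: 25.55
eef_pos: [0.554, 0.2017, 0.1528]
eef_rot: [-0.011, 0.707, -0.011, -0.707]
wrist_force: [0.0, -0.2, 0.8]
opening: 1.0
```

{"name": "step_arm", "arguments": {"motion": [[-4, 0, 0, 0, 0, 0, 0], [-14, 0, 0, 0, 0, 0, 0], [-30, 0, 0, 0, 0, 0, 0], [-50, 0, 0, 0, 0, 0, 0], [-75, 0, 0, 0, 0, 0, 0], [-100, 0, 0, 0, 0, 0, 0], [-125, 0, 0, 0, 0, 0, 0], [-145, 0, 0, 0, 0, 0, 0], [-160, 0, 0, 0, 0, 0, 0], [-165, 0, 0, 0, 0, 0, 0]]}}

```text
time_s: 26.8
eef_pos: [0.5544, 0.2018, 0.3195]
eef_rot: [-0.011, 0.708, -0.011, -0.706]
wrist_force: [0.3, -0.9, -0.3]
opening: 1.0
```

{"name": "step_arm", "arguments": {"motion": [[0, 15, 0, 0, 0, 0, 0], [0, 45, 0, 0, 0, 0, 0], [0, 85, 0, 0, 0, 0, 0], [0, 130, 0, 0, 0, 0, 0], [0, 175, 0, 0, 0, 0, 0], [0, 215, 0, 0, 0, 0, 0], [0, 240, 0, 0, 0, 0, 0], [0, 250, 0, 0, 0, 0, 0], [0, 250, 0, 0, 0, 0, 0], [0, 250, 0, 0, 0, 0, 0]]}}

```text
time_s: 28.05
eef_pos: [0.546, -0.0474, 0.3176]
eef_rot: [0.011, -0.707, 0.011, 0.707]
wrist_force: [-0.1, 0.6, 0.1]
opening: 0.997
```

```bash
python3 - <<'E'
from h import *
o=ctrl.get_obs();print(o["time_s"],o["eef_pos"],o["wrist_force"],o["opening"])
for n in("top","scene"):
    p,d=ctrl.camera(n);z0=np.load(n+"0.npz");np.savez(n+"9.npz",p=p,d=d)
    P=pts(n,d);M=masks(p)["orange"]&(P[...,0]>.5)&(P[...,0]<.62)&(P[...,1]>.14)&(P[...,1]<.26)&(P[...,2]>.13)
    q=P[M];t=q[q[:,2]>q[:,2].max()-.008] if len(q) else q;print(n,"handle top",len(q),t.mean(0) if len(t) else"")
    # changed regions vs. start
    D=(np.abs(p.astype(int)-z0["p"]).max(2)>45).astype(np.uint8);k,L,st,ce=cv2.connectedComponentsWithStats(cv2.morphologyEx(D,cv2.MORPH_OPEN,np.ones((2,2),np.uint8)))
    for i in range(1,k):
        if st[i,4]>12: print("  changed",st[i],np.median(P[L==i],0))
E
```

```text
28.05 [ 0.546  -0.0474  0.3176] [-0.108  0.632  0.069] 0.9965489586027354
top handle top 93 [0.5548 0.2017 0.2088]
  changed [  144   150   183   250 21681] [0.3763 0.001  0.6837]
  changed [261 387  27   9 165] [ 0.0961 -0.0014  0.0142]
  changed [253 392   5   4  17] [0.0905 0.0476 0.015 ]
  changed [530 393  30   7 135] [ 0.0958 -0.737   0.0007]
scene handle top 58 [0.555  0.203  0.2082]
  changed [292   0  35  37 617] [-0.859  -1.5131 -0.1033]
  changed [369   0  11   5  42] [ 0.5469 -0.0108  0.5716]
  changed [431   0  49  11 296] [-0.8874 -0.4987  0.1512]
  changed [ 557    0   83   44 2705] [0.1375 0.2422 0.4935]
  changed [356  10   8  11  46] [ 0.5755 -0.0176  0.5566]
  changed [ 419   10   46   66 1492] [-0.8603 -0.565   0.0052]
  changed [350  12   5  13  47] [ 0.5832 -0.027   0.5552]
  changed [320  19   6   8  25] [-0.8586 -1.3686 -0.1206]
  changed [335  34  19  11  67] [ 0.5826 -0.0412  0.517 ]
  changed [342  43   8   4  16] [ 0.5848 -0.0362  0.5084]
  changed [356  42  16   6  61] [ 0.5664 -0.0156  0.5086]
  changed [546  44  12  16  94] [0.1289 0.1754 0.4143]
  changed [ 551   47   66   48 1094] [0.139  0.2344 0.4005]
  changed [ 321   51   67   85 3092] [ 0.5572 -0.0248  0.4209]
  changed [418  61  16   7  55] [-0.8636 -0.6017 -0.1728]
  changed [542  61  10   8  33] [0.1282 0.1793 0.3807]
  changed [506  71  40  34 439] [0.1145 0.1615 0.3128]
  changed [435  76   5   8  22] [-0.8585 -0.5205 -0.2337]
  changed [417  78  38  43 934] [-0.2363 -0.2452  0.0001]
  changed [510  79   9   4  20] [0.0988 0.1154 0.3143]
  changed [597  80   8   9  39] [0.0661 0.2848 0.3471]
  changed [569  83   6   5  19] [0.1476 0.2444 0.3613]
  changed [577  87  24  21 243] [0.0844 0.2797 0.3199]
  changed [542 100  45  19 210] [0.1327 0.2523 0.3014]
  changed [ 467  181   37   78 1058] [0.2304 0.1899 0.0006]
  changed [375 220  39  18 382] [0.4659 0.0478 0.0328]
  changed [391 235  10  25 129] [0.4835 0.0691 0.0005]
```

The sniffer's top is back within 1–2 mm of its starting position and height. In the scene view, nothing else on the bench changed apart from the two fallen look-alikes. Handing in.

```bash
python3 -c "
from bench import ctrl
print(ctrl.hand_in())"
```

```text
the job is handed in; nothing more can be done
None
```

The job is done and handed in at about 28 s of the 64 s allowed, but two look-alike sniffers fell over on the bench during it.

**Job:** I took the middle-sized sniffer from the fork and ran its tip from the green dot, round the corner, to the red dot. It moved at about 24 mm/s while travelling, with brief pauses for camera checks. I then hung it back by its collar, let go and moved the arm clear.

**Checks:**
- **Seam:** The tip appeared on the blue line, to about 1–1.5 mm, in all five close-ups. I estimate its height at 3–5 mm. The two cameras disagreed by about 2–3 mm on the seam's position, so I steered between them. No wrist force during the run suggested contact with the case.
- **Stand:** The collar seated with about 6 N. After release, the handle top was at (0.555, 0.202, 0.208–0.209), within 1–2 mm of its starting position and at the same height, so the sniffer is upright.
- **Listed objects:** In the scene camera, the flask, beaker, bottle, jar, dish and tip box showed no change. The arm covered much of the top view.

**What went wrong:** The large and small look-alike sniffers stood upright on their tips at the start. Both were lying down by 3.9 s, before I gripped anything. The large one's handle lies between the beaker and the dish. The gripper passed about 8 cm above the large one, and I saw no force reading that suggested contact. They probably toppled on their own, but I didn't see it happen and can't prove it. I left them where they fell.

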